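Open the service cover of a battery pack

TASK

Open the battery pack: press its orange snap tab down until it is flush with the pack's grey top, then push the blue cover by its white rib, past the tab, until it is wholly off its seat between the two black rails and lies flat on the grey top. Only press and push, do not lift the cover, and leave the cells, the solder spool and the screwdriver alone.

Things in the scene. Friction and masses are not known exactly. Their poses are not given: they have to be found in the camera images.
- pack: Grey battery pack shell, 110 (x) x 220 (y) x 60 mm, held fast on a fixed aluminium plate 150 x 250 x 8 mm. Origin: centre of the plate's underside, on the bench; z up; y is the pack's long axis and points the way the cover is to be pushed. Shell spans x +-55, y +-110 mm; seat level and flat grey top are both at z = 68 mm. Low blue clamp blocks at its sides reach z = 38 mm, x = +-70 mm.
- seat (a point): Centre of the cover's seat, at pack (0, -58, 68) mm, fixed, pack axes. Seat spans pack y -100 to -18 mm between black side rails (x 47 to 55 mm each side) whose 3 mm lips reach in to x = +-40 mm over the cover's edges, tops at z = 78.5 mm: the cover can only slide. Behind it a low stop (y -110 to -100, top z = 74 mm).
- top (a point): Centre of the pack's flat grey top, at pack (0, 46, 68) mm, fixed, pack axes. The flat top has no rails; it runs from pack y = -18 to 110 mm, x +-55 mm, broken only by the tab's recess.
- cover: Loose blue plastic cover, plate 90 (x) x 80 (y) x 6 mm, 60 to 130 g. Origin: centre of its underside, axes as the pack's at the start. Starts seated at pack (0, -58, 68) mm, 2 mm free all round, its +y edge 2 mm short of the tab, which blocks it until pressed in. Slides with 1 to 2 N. Off the seat when its origin is beyond pack y = 22 mm; overhangs the pack's far end beyond y = 70 mm.
- rib (a point): Middle of the top edge of the white upright rib on the cover, 44 (x) x 6 (y) mm, standing 16 mm above the cover's plate (22 mm above its underside). Its pushing face (-y side) lies 3 mm behind this point; behind that face 32 mm of bare cover plate gives room for fingertips. The cover's origin is 5 mm ahead (+y) and 22 mm below.
- tab (a joint): Orange snap tab, a vertical slide: 0 = out (8 mm above the flat top, blocking the cover), 0.008 m = flush, 0.009 = its stop, 1 mm below the flat top. It resists with a steady 4 N and stays where it is left when let go. The cover has a 2.5 mm high, 40 mm wide channel under its middle, so it clears the tab once this is past 0.006.
- tab_top (a point): Centre of the orange tab's top face, 28 (x) x 40 (y) mm, moving with the tab; at pack (0, 4, 76) mm when out. The tab stays level wherever on the top it is pressed, and pressing it on the half away from the cover (+y) keeps the fingers off the cover.
- cells: Bystander: loose block of six pink cylindrical cells, 56 x 37 x 65 mm, standing on the bench beside the pack. Origin: centre of its underside.
- spool: Bystander: aluminium-coloured solder spool, 54 mm across, 42 mm tall, standing on the bench. Origin: centre of its underside.
- screwdriver: Bystander: screwdriver with a yellow handle, 180 mm long, lying on the bench. Origin: at its middle on the underside; x along it to the tip.
There are look-alikes about, which are no part of the job. There is more than one size of the cover; the job needs the largest.

How it is judged:
By the outcome, as a careful person would: the job done as asked, in the order asked, and still so for the second after the job is handed in, with the robot touching nothing.
It also fails if it takes over 35 s, if anything falls off the work surface, if the arm or the gripper's body presses on something with over 40 N, if the wrist force passes 120 N, or if a joint passes its speed limit or range.

ROBOT

A 6-joint arm with a two-finger parallel gripper is mounted at the origin on the work surface. World frame = base frame: x ahead of the robot, y to its left, z up, the work surface at z = 0. Lengths are in m, angles in rad, forces in N, time in s.
With the tool pointing down it reaches from about 0.3 to 0.75 m from the base axis. Payload 8.5 kg.
Tool frame: the origin (TCP) lies midway between the tips of the shut fingers; the grasp point (between the pads) lies 19 mm behind it; z points along the fingers, y is the line along which they close (so a half turn about z gives the same grasp; the last joint's range is limited). The gripper opens to 85 mm and grips with 20 to 120 N. Pads are 22 mm wide; open, the fingers measure 114 mm over their backs; the gripper's body (76 mm by 85 mm) begins 54 mm behind the grasp point. The pads swing forward as they close: fully open they stand 13 mm farther back than shut.
Start: joints at [0.993, 0.381, 1.297, -0, 1.464, -0.215], TCP at [0.195, 0.514, 0.231] pointing down, gripper open.
Joint ranges: [-3.11, 3.11], [-0.89, 2.33], [0.22, 2.48], [-1.42, 4.56], [0.17, 2.85], [-2.88, 2.88]. Speed limits (rad/s): [2.39, 2.39, 3.14, 3.14, 3.14, 3.14].

INTERFACE

Orientations are given as a 3x3 rotation matrix whose columns are the frame's x, y, z axes.
In Python, from plant import state, get_image, sign_off gives the robot as it stands.
- The arm moves only by the shell command python3 -m creep 'ROWS' [OPENING] [FORCE]. ROWS is text: rows parted by semicolons, each of 4 numbers parted by spaces: the shift along the world's x, y, z in m, then the turn about the world's z in degrees. In form: tx ty tz yaw; .... A call has exactly 10 rows; each row shifts and turns the commanded pose from where the row before left it; what a row does not reach is not made up. A row lasts 1/12 s, in which the tool goes at most 41.7 mm and 7.16 degrees, less where a joint would pass 70% of its speed; a pose out of reach is approached as far as the arm can. A call is refused whole if a number of a shift passes 0.0417 or a number of a turn 7.16, either way. A call with a gripper value outside its range is refused whole. OPENING is the opening, from 0 (shut) to 1 (fully open), set as the call begins (- or left out, the last holds). The fingers move at their own pace and stop on an object; FORCE is the grip in N (left out, the last holds). Time passes only in rows, so rows that do not move let the fingers close, or fill a call up. It gives the time, the measured TCP pose, the force, the opening and the grip force at its end, in the units of the state.
- state(): the state, without advancing time (a new reading comes with each control period).
- get_image(name): name is "side" or "top"; returns a dict with "img" (420x560x3 uint8, blue, green, red), "fx", "fy", "cx", "cy" (pixels), "position" and "attitude" of the camera in the world. Camera axes: x right, y down, z forward; pixel columns grow to the right and rows downward; lengths in m; the calibration is good to about 2 mm. A picture is of the moment at which its call begins. There is no depth.
- sign_off(): hands the job in; it is judged then, once.
The state is a dict: "time_s": time; "joint_pos": joint angles; "qd": joint speeds; "effort": joint torques, N m; "eef_pos": TCP position; "tool_rot": TCP orientation; "contact_force": force on the tool from outside, world axes, zero at the start; "ft_torque": the same for the moment, N m; "finger_gap": finger opening in m; "grip_force": force on a finger pad.
Only numpy, scipy, OpenCV 4.12 (cv2) and the standard library are available. Lean on these libraries where they do the work, as an engineer would, in place of code of your own. Each camera call takes 0.05 s, during which the arm holds its last target. There are 200 camera calls.

## Working session

There is one attempt and no reset: what is moved stays moved. The work goes in short steps, Python scripts to look and compute and a shell command to move; the robot and the scene stay as the last step left them, time stands still between calls to the robot, and variables do not carry over. Pictures are saved under pics/ and viewed, at most 10 in all, crops included, and the job is handed in when it is done.

```bash
mkdir -p pics
python3 - <<'E'
from plant import *
import cv2,numpy as np
for n in("top","side"):
    d=get_image(n);cv2.imwrite(f"pics/{n}0.png",d["img"])
    print(n,d["fx"],d["fy"],d["cx"],d["cy"],np.round(d["position"],4),np.round(d["attitude"],4).tolist())
s=state();print(s["time_s"],s["eef_pos"],np.round(s["tool_rot"],3).tolist(),s["finger_gap"])
E
```

```text
top 489.24030267106696 489.24030267106696 278.29798963426737 212.01850780197876 [ 0.4978 -0.005   1.229 ] [[0.0137, -0.997, 0.0761], [-0.9999, -0.0135, 0.0031], [-0.0021, -0.0762, -0.9971]]
side 479.59723334496243 479.59723334496243 274.47771093664363 208.79086865390937 [-0.137  -0.7312  0.7248] [[0.6994, -0.3886, 0.5998], [-0.7146, -0.3633, 0.5978], [-0.0144, -0.8467, -0.5318]]
0.1 [0.19506188 0.51397017 0.23075874] [[-0.935, 0.355, -0.001], [0.355, 0.935, -0.001], [0.0, -0.001, -1.0]] 0.08518544893633537
```

View pics/top0.png

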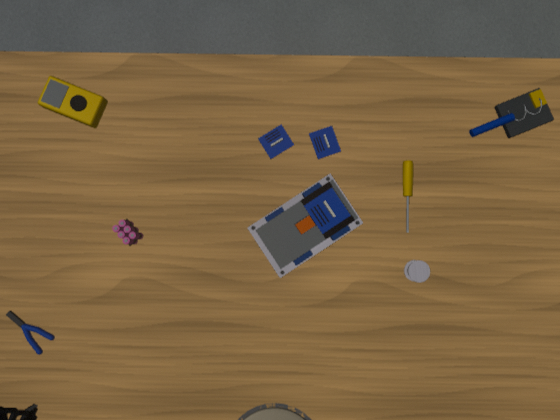

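View pics/side0.png

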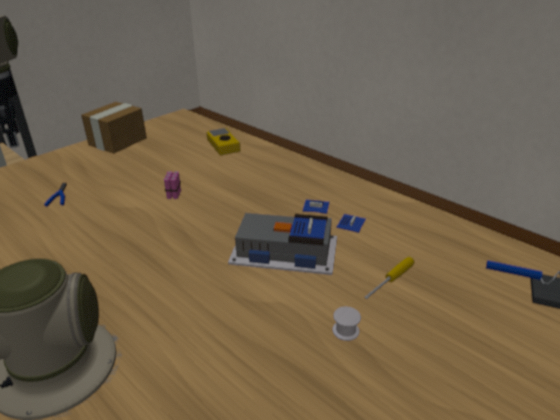

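Candidates for the cover are the blue plate with a white rib on the pack (top 328,208), which is the largest, and the loose small covers at (276,141) and (324,142). I choose the one seated on the pack between black rails, beside the orange tab (305,226). Next I measure it and check a close crop.

```bash
cat > h.py <<'E'
from plant import *
import cv2,numpy as np
def ray(d,u,v,z):
    R=np.array(d["attitude"]);p=np.array(d["position"])
    r=R@[(u-d["cx"])/d["fx"],(v-d["cy"])/d["fy"],1]
    return p+r*(z-p[2])/r[2]
def orange(d):
    h=cv2.cvtColor(d["img"],cv2.COLOR_BGR2HSV)
    m=cv2.inRange(h,(5,170,110),(16,255,255));m[:,:230]=0;m[:150]=0;m[:,380:]=0;m[290:]=0
    return m
def white(d,x0,x1,y0,y1,t=120):
    h=cv2.cvtColor(d["img"],cv2.COLOR_BGR2HSV);m=cv2.inRange(h,(0,0,t),(179,70,255))
    k=np.zeros_like(m);k[y0:y1,x0:x1]=m[y0:y1,x0:x1];return k
def big(m):
    c=max(cv2.findContours(m,cv2.RETR_EXTERNAL,cv2.CHAIN_APPROX_NONE)[0],key=cv2.contourArea)
    return cv2.minAreaRect(c),cv2.contourArea(c)
E
python3 - <<'E'
from h import *
d=get_image("top");s=get_image("side")
a=cv2.resize(d["img"][165:285,240:370],None,fx=4.5,fy=4.5,interpolation=3)
cv2.imwrite("pics/crop1.png",a)
r,A=big(orange(d));print("orange",r,A,ray(d,*r[0],.076))
w=white(d,312,348,192,225)
r,A=big(w);print("rib",r,A,ray(d,*r[0],.09))
b=cv2.boxPoints(r);print(np.round([ray(d,*q,.09) for q in b],4).tolist())
# plate outline (aluminium + shell): non-wood = low saturation or blue/orange
h=cv2.cvtColor(d["img"],cv2.COLOR_BGR2HSV)
m=white(d,240,370,165,285,150)
n,l,st,c=cv2.connectedComponentsWithStats(m)
pts=cv2.findNonZero(m);r=cv2.minAreaRect(pts);print("plate",r)
b=[ray(d,*q,.008) for q in cv2.boxPoints(r)];print(np.round(b,4).tolist(),np.mean(b,0),[np.linalg.norm(b[i]-b[i-1]) for i in range(2)])
r,A=big(orange(s)) ;print("side orange",r,A,ray(s,*r[0],.076))
E
```

```text
orange ((304.80767822265625, 224.46151733398438), (11.094003677368164, 16.36365509033203), 56.3099365234375) 164.0 [ 0.55728476 -0.06439129  0.076     ]
rib ((329.1913757324219, 208.5198516845703), (18.866432189941406, 2.1630301475524902), 57.2647705078125) 24.5 [ 0.59460649 -0.1202508   0.09      ]
[[0.6117, -0.1061, 0.09], [0.6145, -0.1103, 0.09], [0.5776, -0.1344, 0.09], [0.5748, -0.1301, 0.09]]Traceback (most recent call last):
  File "<stdin>", line 13, in <module>
cv2.error: OpenCV(4.12.0) /io/opencv/modules/imgproc/src/convhull.cpp:143: error: (-215:Assertion failed) total >= 0 && (depth == CV_32F || depth == CV_32S) in function 'convexHull'
```

View pics/crop1.png

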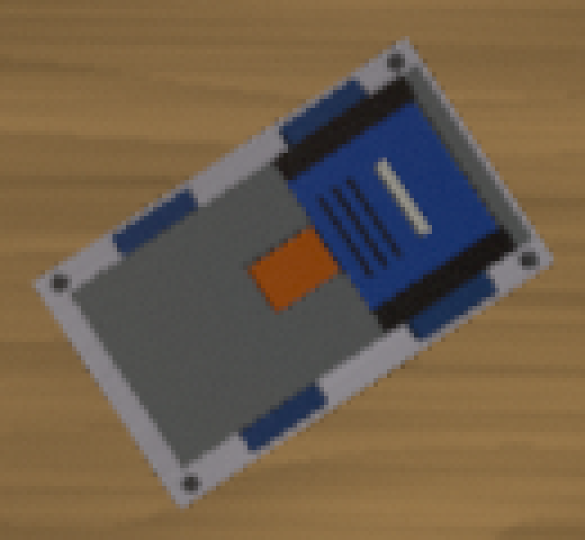

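The crop shows the largest cover seated between the black rails, with its rib at top-image pixel (329,208.5) and the tab at (305,224.5). Plate corners are at about (330,174), (363,222), (281,278) and (248,228). Rib-to-tab distance measures 67 mm, as the description requires.

Run:
```python
from h import *
d=get_image("top");s=get_image("side")
c=[(329.8,173.9),(362.7,222.3),(280.7,277.7),(248,228.1)]
b=np.array([ray(d,*q,.008)[:2] for q in c]);o=b.mean(0)
y=(b[2]+b[3]-b[0]-b[1]);print("sizes",[np.linalg.norm(b[i]-b[i-1]) for i in range(4)]);y/=np.linalg.norm(y)
print("o",o,"y",y,np.degrees(np.arctan2(y[1],y[0])))
for n,t in(("rib",-63),("ribface",-66),("tab",4),("press",13)):print(n,o+y*t/1e3)
h=cv2.cvtColor(s["img"],cv2.COLOR_BGR2HSV);m=cv2.inRange(h,(3,150,80),(18,255,255));m[:,:265]=0;m[:,300:]=0;m[:215]=0;m[240:]=0
r,A=big(m);print("side tab",r,A,ray(s,*r[0],.076))
r,A=big(white(s,300,322,214,240,110));print("side rib",r,A,ray(s,*r[0],.082))
```

```text
sizes [np.float64(0.2465227759638195), np.float64(0.14655093919967), np.float64(0.24669514789819114), np.float64(0.14755648784718128)]
o [ 0.55873359 -0.06940071] y [-0.56666702  0.8239469 ] 124.51813242586925
rib [ 0.59443361 -0.12130936]
ribface [ 0.59613361 -0.1237812 ]
tab [ 0.55646692 -0.06610492]
press [ 0.55136692 -0.0586894 ]
side tab ((282.0328063964844, 226.6393585205078), (16.1153621673584, 8.3292875289917), 5.19442892074585) 111.5 [ 0.54960544 -0.07149243  0.076     ]
side rib ((309.7353515625, 223.058837890625), (2.425356149673462, 8.48874568939209), 14.03624439239502) 13.5 [ 0.59981909 -0.11558207  0.082     ]
```

```bash
python3 -m creep '0.018 -0.029 0 -1.76;0.018 -0.029 0 -1.76;0.018 -0.029 0 -1.76;0.018 -0.029 0 -1.76;0.018 -0.029 0 -1.76;0.018 -0.029 0 -1.76;0.018 -0.029 0 -1.76;0.018 -0.029 0 -1.76;0.018 -0.029 0 -1.76;0.018 -0.029 0 -1.76' 0 40
python3 -m creep '0.018 -0.029 0 -1.76;0.018 -0.029 0 -1.76;0.018 -0.029 0 -1.76;0.018 -0.029 -0.01 -1.76;0.018 -0.029 -0.015 -1.76;0.018 -0.029 -0.02 -1.76;0.018 -0.029 -0.02 -1.76;0.018 -0.029 -0.02 -1.76;0.018 -0.025 -0.015 -1.76;0.015 -0.015 -0.01 -1.76'
```

```text
time_s: 1.13
eef_pos: [0.3757, 0.2227, 0.2315]
tool_rot: [[-0.783, 0.622, 0.0], [0.622, 0.783, 0.0], [-0.0, 0.0, -1.0]]
contact_force: [1.7, 0.2, 0.5]
finger_gap: -0.0005
grip_force: 0.0
time_s: 1.97
eef_pos: [0.5527, -0.0504, 0.1195]
tool_rot: [[-0.556, 0.831, -0.002], [0.831, 0.556, 0.0], [0.001, -0.001, -1.0]]
contact_force: [0.1, 0.1, 0.0]
finger_gap: 0.0002
grip_force: 0.0
```

```bash
python3 -m creep '0 -0.004 -0.01 0;0 -0.004 -0.01 0;0 0 -0.01 0;0 0 -0.006 0;0 0 0 0;0 0 0 0;0 0 0 0;0 0 0 0;0 0 0 0;0 0 0 0'
python3 - <<'E'
from h import *
a=cv2.resize(get_image("top")["img"][165:285,240:370],None,fx=3.3,fy=3.3,interpolation=3)
b=cv2.resize(get_image("side")["img"][170:290,225:345],None,fx=3.3,fy=3.3,interpolation=3)
cv2.imwrite("pics/close1.png",np.hstack([a[:396],b[:396]])[:, :800])
E
```

```text
time_s: 2.8
eef_pos: [0.5523, -0.0557, 0.0857]
tool_rot: [[-0.56, 0.829, 0.001], [0.829, 0.56, -0.0], [-0.001, 0.0, -1.0]]
contact_force: [-0.1, 0.0, 0.4]
finger_gap: -0.0001
grip_force: 0.0
```

View pics/close1.png

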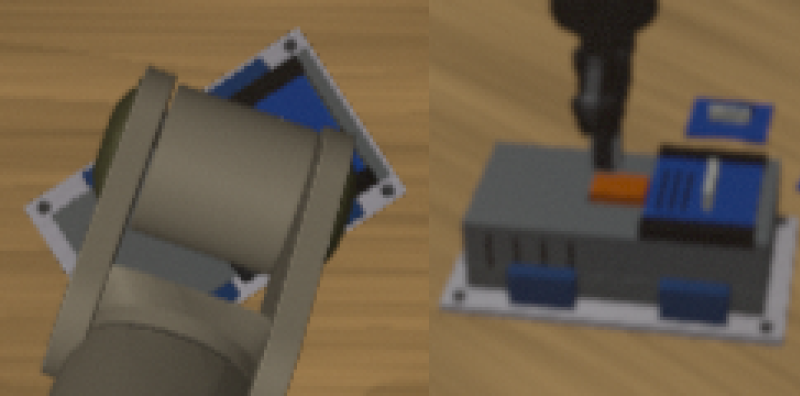

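The tip hovers just above the tab at side pixel (279,221), and the orange top's centre is at about (283,225.5). I check the offset between them by casting rays.

Run:
```python
from h import *
s=get_image("side")
print(ray(s,279,220.9,.0857),ray(s,282.9,225.3,.076))
def pj(p):
    q=np.array(s["attitude"]).T@(np.array(p)-s["position"]);return s["fx"]*q[0]/q[2]+s["cx"],s["fy"]*q[1]/q[2]+s["cy"]
print(pj([.5523,-.0557,.0857]),pj([.557,-.0653,.076]),pj([.552,-.058,.076]))
```

```text
[ 0.55210018 -0.05910812  0.0857    ] [ 0.55518302 -0.06906426  0.076     ]
(np.float64(278.0400839494605), np.float64(220.3320408783786)) (np.float64(282.28869664400366), np.float64(224.39458728828538)) (np.float64(278.6791991319609), np.float64(224.0833256550558))
```

```bash
python3 -m creep '0 0 -0.004 0;0 0 -0.003 0;0 0 -0.002 0;0 0 -0.002 0;0 0 -0.002 0;0 0 -0.002 0;0 0 -0.001 0;0 0 0 0;0 0 0 0;0 0 0 0'
```

```text
time_s: 3.78
eef_pos: [0.5523, -0.0559, 0.0692]
tool_rot: [[-0.559, 0.829, 0.0], [0.829, 0.559, -0.0], [-0.0, 0.0, -1.0]]
contact_force: [-0.2, 0.2, -0.5]
finger_gap: 0.0001
grip_force: 0.0
```

```bash
python3 -m creep '0 0 -0.001 0;0 0 -0.001 0;0 0 0 0;0 0 0 0;0 0 0 0;0 0 0 0;0 0 0 0;0 0 0 0;0 0 0 0;0 0 0 0'
python3 - <<'E'
from h import *
b=cv2.resize(get_image("side")["img"][190:270,235:345],None,fx=6,fy=6,interpolation=3)
cv2.imwrite("pics/close2.png",b)
E
```

```text
time_s: 4.62
eef_pos: [0.5524, -0.0559, 0.0674]
tool_rot: [[-0.559, 0.829, 0.0], [0.829, 0.559, -0.0], [-0.0, 0.0, -1.0]]
contact_force: [0.5, -0.3, 3.2]
finger_gap: 0.0001
grip_force: 1.1
```

View pics/close2.png

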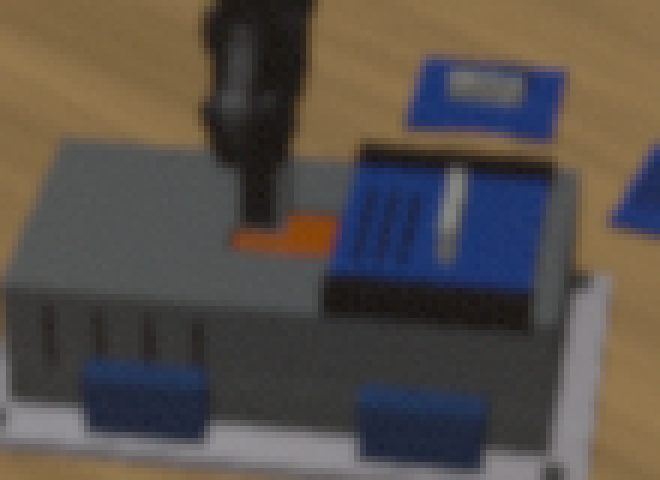

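The tab looks flush at side-crop (290,235), with no orange side wall visible. I press a touch more to feel the stop.

```bash
python3 -m creep '0 0 -0.0005 0;0 0 -0.0005 0;0 0 -0.0005 0;0 0 -0.0005 0;0 0 0 0;0 0 0 0;0 0 0 0;0 0 0 0;0 0 0 0;0 0 0 0'
```

```text
time_s: 5.5
eef_pos: [0.5525, -0.0559, 0.0669]
tool_rot: [[-0.56, 0.829, 0.002], [0.829, 0.56, -0.001], [-0.001, 0.001, -1.0]]
contact_force: [-3.9, 1.1, 17.3]
finger_gap: 0.0004
grip_force: 8.3
```

```bash
python3 -m creep '0 0 0.01 0;0 0 0.02 0;0 0 0.015 0;0.005 -0.008 0 0;0.013 -0.02 0 0;0.013 -0.02 0 0;0.013 -0.02 0 0;0.0086 -0.0123 0 0;0 0 0 0;0 0 0 0'
python3 - <<'E'
from h import *
b=cv2.resize(get_image("side")["img"][190:270,235:345],None,fx=6,fy=6,interpolation=3)
cv2.imwrite("pics/close3.png",b)
E
```

```text
time_s: 6.33
eef_pos: [0.6044, -0.1366, 0.109]
tool_rot: [[-0.559, 0.829, -0.002], [0.829, 0.559, 0.001], [0.002, -0.001, -1.0]]
contact_force: [0.1, 0.1, 0.0]
finger_gap: 0.0002
grip_force: 0.0
```

View pics/close3.png

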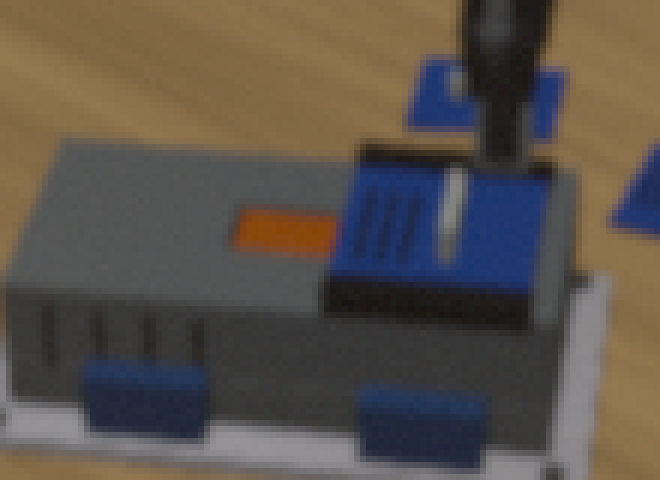

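The tab is flush and stays down at crop (287,232). The fingertip is behind the rib (452,215) over bare plate. I lower and start pushing.

```bash
python3 -m creep '0 0 -0.008 0;0 0 -0.01 0;0 0 -0.008 0;0 0 -0.004 0;0 0 0 0;0 0 0 0;-0.0017 0.0025 0 0;-0.0017 0.0025 0 0;-0.0017 0.0025 0 0;-0.0017 0.0025 0 0'
python3 -m creep '-0.0028 0.0041 0 0;-0.0028 0.0041 0 0;-0.0028 0.0041 0 0;-0.0028 0.0041 0 0;0 0 0 0;0 0 0 0;0 0 0 0;0 0 0 0;0 0 0 0;0 0 0 0'
python3 - <<'E'
from h import *
b=cv2.resize(get_image("side")["img"][190:270,235:345],None,fx=6,fy=6,interpolation=3)
cv2.imwrite("pics/close4.png",b)
E
```

```text
time_s: 7.22
eef_pos: [0.598, -0.1259, 0.0807]
tool_rot: [[-0.559, 0.829, 0.001], [0.829, 0.559, -0.0], [-0.001, 0.0, -1.0]]
contact_force: [-0.0, -0.5, 1.0]
finger_gap: 0.0002
grip_force: 0.4
time_s: 8.05
eef_pos: [0.5868, -0.1098, 0.0802]
tool_rot: [[-0.559, 0.829, -0.0], [0.829, 0.559, 0.0], [0.0, -0.0, -1.0]]
contact_force: [-0.3, 0.1, -0.2]
finger_gap: -0.0001
grip_force: 0.0
```

View pics/close4.png

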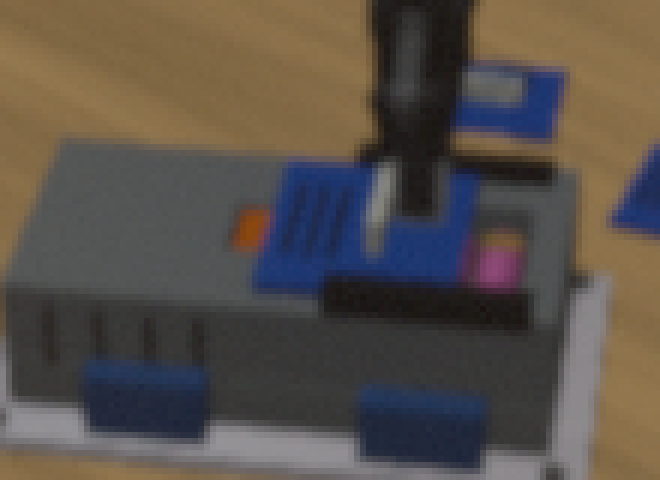

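The cover is sliding past the tab: its leading edge is at crop (270,230) and its trailing edge at (475,230), with the fingertip against the rib. It needs about 73 mm more.

```bash
python3 -m creep '-0.0028 0.0041 0 0;-0.0028 0.0041 0 0;-0.0028 0.0041 0 0;-0.0028 0.0041 0 0;-0.0028 0.0041 0 0;-0.0028 0.0041 0 0;-0.0028 0.0041 0 0;-0.0028 0.0041 0 0;-0.0028 0.0041 0 0;-0.0028 0.0041 0 0'
python3 -m creep '-0.0028 0.0041 0 0;-0.0028 0.0041 0 0;-0.0028 0.0041 0 0;-0.0017 0.0025 0 0;-0.0011 0.0016 0 0;0 0 0 0;0 0 0 0;0 0 0 0;0 0 0 0;0 0 0 0'
python3 - <<'E'
from h import *
b=cv2.resize(get_image("side")["img"][190:270,235:345],None,fx=6,fy=6,interpolation=3)
cv2.imwrite("pics/close5.png",b)
E
```

```text
time_s: 8.93
eef_pos: [0.5585, -0.0683, 0.0804]
tool_rot: [[-0.559, 0.829, 0.0], [0.829, 0.559, -0.0], [-0.0, 0.0, -1.0]]
contact_force: [0.3, 0.1, 0.0]
finger_gap: 0.0
grip_force: 0.2
time_s: 9.77
eef_pos: [0.5476, -0.0524, 0.0803]
tool_rot: [[-0.559, 0.829, -0.0], [0.829, 0.559, 0.0], [0.0, -0.0, -1.0]]
contact_force: [0.1, -0.7, -0.1]
finger_gap: 0.0002
grip_force: 0.0
```

View pics/close5.png

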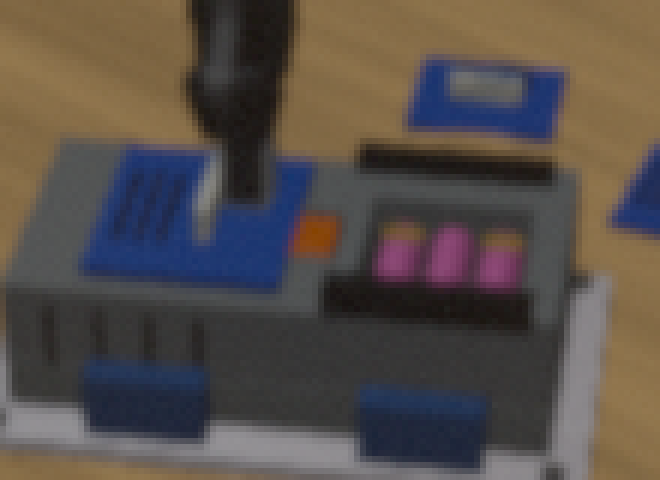

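The cover is off the seat and flat on the grey top: its trailing edge, at crop (295,230), is well past the seat edge (340). I back off, lift clear, check and hand in.

```bash
python3 -m creep '0.0017 -0.0025 0 0;0.0017 -0.0025 0 0;0 0 0.01 0;0 0 0.02 0;0 0 0.03 0;0.012 -0.018 0.03 0;0.02 -0.03 0.03 0;0.02 -0.03 0.02 0;0.02 -0.03 0 0;0.02 -0.03 0 0'
python3 -m creep '0.02 -0.03 0 0;0.02 -0.03 0 0;0.01 -0.015 0 0;0 0 0 0;0 0 0 0;0 0 0 0;0 0 0 0;0 0 0 0;0 0 0 0;0 0 0 0'
python3 - <<'E'
from h import *
a=cv2.resize(get_image("top")["img"][165:285,240:370],None,fx=3.3,fy=3.3,interpolation=3)
b=cv2.resize(get_image("side")["img"][170:290,225:345],None,fx=3.3,fy=3.3,interpolation=3)
cv2.imwrite("pics/end.png",np.hstack([a,b])[:, :800])
E
```

```text
time_s: 10.65
eef_pos: [0.6417, -0.1935, 0.2198]
tool_rot: [[-0.559, 0.829, 0.004], [0.829, 0.56, -0.002], [-0.004, 0.002, -1.0]]
contact_force: [-0.5, 0.0, 0.2]
finger_gap: -0.0004
grip_force: 0.0
time_s: 11.48
eef_pos: [0.6907, -0.2664, 0.2175]
tool_rot: [[-0.56, 0.829, 0.0], [0.829, 0.56, -0.0], [-0.0, 0.0, -1.0]]
contact_force: [0.3, 0.2, 0.3]
finger_gap: 0.0001
grip_force: 0.0
```

View pics/end.png

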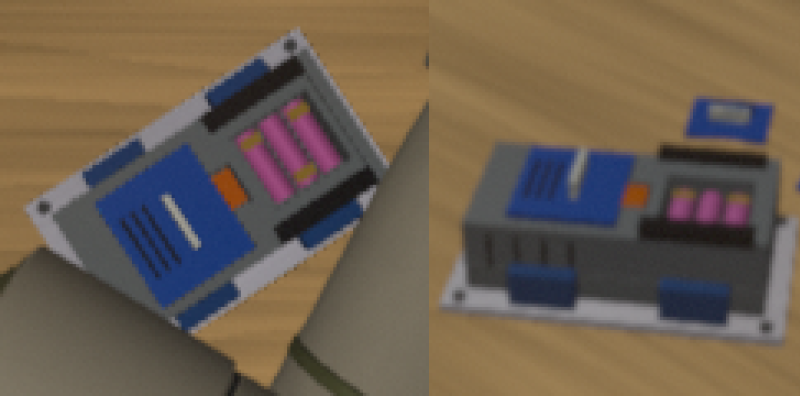

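The cover lies flat and square on the grey top at crop (180,225), clear of the seat. The tab (230,187) is still flush, and the robot touches nothing.

```bash
python3 -c "from plant import *;print(sign_off())"
```

```text
the job is handed in; nothing more can be done
None
```

The job is handed in at about 11.5 s: the tab is pressed flush, and the largest cover is pushed wholly off its seat and lies flat on the grey top; the arm went nowhere near the bystanders.

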